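Clean the roller drive base and hold its locking collar home

TASK

The steel base plate of the cake-roller drive has burnt crust chips on it: with the scraper block, wipe them all off the plate onto the bench without touching them with the gripper, then set the scraper back down on the bench. After that grip the knurled collar that sits on the post, turn it (clockwise seen from above is the short way) until its hidden keyway drops over the cross pin, and push it down against the spring until it is fully home. Your program finishes while holding: keep the collar pushed home with the gripper, do not let go (the spring would lift it), and leave everything else on the bench where it is.

Things in the scene. Friction and masses are not known exactly. Their poses are not given: they have to be found in the camera images.
- hub: fixed steel base plate, 150 mm (its x) by 270 mm (its y), top face 20 mm above the bench; origin at the centre of its underside, z up. The post stands at its y = +85 mm; the chips lie between y = -30 and -105 mm, x within 56 mm of the middle; the free end near them is at y = -135 mm, with open bench beyond
- post_foot (a point): on the plate's top face, on the axis of the post: an upright dark steel cylinder 30 mm in diameter, its top 54 mm above this point. A 6 mm cross pin sticks out 6 mm on both sides, its centre 23 mm above this point, hidden under the collar, direction unknown. Below the pin lies a sprung brass disc 54 mm in diameter
- plate_end (a point): middle of the plate's free end at the chips' side (y = -135 mm of the plate), on the edge of its top face
- collar_mid (a point): centre (half-way up, on the axis) of the loose knurled aluminium collar on the post: ring 56 mm outside, 32 mm bore, 44 mm high, about 220 g, z up; grip it across its diameter in its upper half. At the start it rests on the cross pin, this point 48 mm above the plate's top face; fully home it is 30 mm above it, and the post's end stands 2 mm proud of the collar's top
- collar_foot (a point): centre of the collar's underside, in which the hidden keyway (10 mm wide, 21 mm deep) runs across the bore. Turned clockwise from above by 17 to 83 degrees from the start (amount unknown) it stands over the pin, within about 5 degrees either way; then the collar goes down 8 mm freely to the brass disc and 10 mm more against its spring
- ejector (a joint): how far the sprung brass disc is pressed down, in m: 0 at rest, 0.010 is the stop (collar fully home). The spring pushes up with 4.5 N when it begins to move and 9 N at the stop
- scraper_mid (a point): centre (half-way up) of the loose scraper block, about 180 g, standing upright on the bench left or right of the plate, 80 mm high. Lower part a white plastic block 120 mm long (its x), 24 mm thick (its y), 36 mm high; above it a wooden handle 80 mm long, 20 mm thick, 44 mm high, to be gripped across its thickness from above
- chip0_mid (a point): centre of a loose brown burnt crust chip, 22 x 18 mm, 10 mm thick, lying flat on the plate at the start, 12 g
- chip1_mid (a point): centre of a loose brown burnt crust chip, 22 x 18 mm, 10 mm thick, lying flat on the plate at the start, 12 g
- chip2_mid (a point): centre of a loose brown burnt crust chip, 22 x 18 mm, 10 mm thick, lying flat on the plate at the start, 12 g
- canister: bystander: steel canister with a lid, 72 mm across, 100 mm high; origin at the centre of its underside; leave it where it is
- roller: bystander: spare steel cake roller with wooden handle, 56 mm thick, lying on two feet; origin at the centre of its underside; leave it where it is
- bowl: bystander: steel bowl, 120 mm across; origin at the centre of its underside; leave it where it is
- tub: bystander: open white plastic tub, 120 x 160 x 60 mm; origin at the centre of its underside; leave it where it is
- brush: bystander: pastry brush lying on the bench; origin at the centre of its underside; leave it where it is
- cup: bystander: steel cup, 70 mm across, 70 mm high; origin at the centre of its underside; leave it where it is
- timer: bystander: black box-shaped kitchen timer, 50 x 70 mm, 50 mm high; origin at the centre of its underside; leave it where it is

How it is judged (in metres and radians):
On the way, in this order (a step that is already met when the one before it is completed fails the run):
1. all three chips are off the plate, the scraper being held (height (world z) of chip0_mid between -0.02 and 0.018 m and height (world z) of chip1_mid between -0.02 and 0.018 m and height (world z) of chip2_mid between -0.02 and 0.018 m and contact force between the fingers and scraper above 0.5 N), for 0.1 s.
2. the scraper is set down on the bench and let go (height (world z) of scraper_mid between 0 and 0.046 m and contact force between the fingers and scraper below 0.1 N and linear speed of scraper below 0.02 m/s), for 0.2 s.
3. the keyway has dropped over the pin (collar at least 5 mm lower) (horizontal distance between collar_mid and post_foot below 0.004 m and angle between collar_mid's own z axis and vertical below 0.12 rad and z of collar_mid in the frame of hub below 0.063 m), for 0.1 s.
At the end, for the whole second after the job is handed in: Fingers hold the collar (over 2 N) on the post (axis within 4 mm, tilt under 0.12 rad) within 2 mm of fully home (disc pressed over 8 mm); all chips on the bench, off the plate (centre below 18 mm); scraper down on the bench (centre below 46 mm), not touched by the fingers (horizontal distance between collar_mid and post_foot below 0.004 m and angle between collar_mid's own z axis and vertical below 0.12 rad and z of collar_mid in the frame of hub below 0.0525 m and value of joint ejector above 0.008 m and contact force between the fingers and collar above 2 N and height (world z) of chip0_mid between -0.02 and 0.018 m and height (world z) of chip1_mid between -0.02 and 0.018 m and height (world z) of chip2_mid between -0.02 and 0.018 m and height (world z) of scraper_mid between 0 and 0.046 m and contact force between the fingers and scraper below 0.1 N); the arm keeps its last pose, push and grip.
It fails at once if the gripper or arm touches a chip (over 0.5 N) (contact force between any of the fingers, the arm and chip0 above 0.5 N or contact force between any of the fingers, the arm and chip1 above 0.5 N or contact force between any of the fingers, the arm and chip2 above 0.5 N).
It fails at once if a bystander is moved by more than 20 mm (distance of any of canister, roller, bowl, tub, brush, cup, timer from where it was at the start of the episode above 0.02 m).
It also fails if it takes over 72 s, if anything falls off the work surface, if the arm or the gripper's body presses on something with over 40 N, if the wrist force passes 120 N, or if a joint passes its speed limit or range.

ROBOT

A 6-joint arm with a two-finger parallel gripper is mounted at the origin on the work surface. World frame = base frame: x ahead of the robot, y to its left, z up, the work surface at z = 0. Lengths are in mm, angles in rad, forces in N, time in s.
With the tool pointing down it reaches from about 400 to 925 mm from the base axis. Payload 12.5 kg.
Tool frame: the origin (TCP) lies midway between the tips of the shut fingers; the grasp point (between the pads) lies 19 mm behind it; z points along the fingers, y is the line along which they close (so a half turn about z gives the same grasp; the last joint's range is limited). The gripper opens to 95 mm and grips with 3 to 60 N. Pads are 20 mm wide; open, the fingers measure 119 mm over their backs; the gripper's body (75 mm by 180 mm) begins 59 mm behind the grasp point.
Start: joints at [1.027, 0.491, 1.559, -0, 1.092, -0.106], TCP at [264.954, 566.08, 214.661] pointing down, gripper open.
Joint ranges: [-3.1, 3.1], [-0.84, 2.19], [0.05, 2.79], [-1.13, 4.28], [0.06, 2.93], [-2.69, 2.69]. Speed limits (rad/s): [2.22, 2.22, 2.79, 3.14, 3.14, 3.14].

INTERFACE

Orientations are given as [roll, pitch, yaw] about the fixed x, y, z axes, in that order (R = Rz(yaw) Ry(pitch) Rx(roll)).
In Python, from cell import env gives the robot as it stands.
- The arm moves only by the tool arm_command, never from a script. Its argument "targets" is a list of rows, each a list of 5 numbers: the shift along the tool's x, y, z in mm, then the turn about the tool's z in degrees, then the opening, from 0 (shut) to 1 (fully open). In form: [[tx, ty, tz, roll, fingers], ...]. A call has 1 to 5 rows; each row is the pose to reach, as a shift and turn from the pose commanded when the call began, along the tool's axes at that moment; what a row does not reach only later rows make up. A row lasts 1/10 s, in which the tool goes at most 50 mm and 8.59 degrees, less where a joint would pass 70% of its speed; a pose out of reach is approached as far as the arm can. A call with a gripper value outside its range is refused whole. The fingers move at their own pace and stop on an object; the grip force is fixed at half the most. Time passes only in rows, so rows that repeat a pose let the fingers close. It gives the time, the measured TCP pose, the force, the opening and the grip force at its end, in the units of the state.
- env.state(): the state, without advancing time (a new reading comes with each control period).
- env.read_camera(name): name is "scene" or "side" or "wrist"; returns a dict with "frame" (420x560x3 uint8, red, green, blue), "vertical_fov" (degrees; the focal length in pixels is half the picture's height over the tangent of half this angle, whatever the lens; pixels are square), "cx", "cy" (the principal point, pixels), "k1" (the pictures are not rectified: a ray, as slopes to the right and down, at radius r is drawn at 1 + k1 r^2 times it, then the intrinsics apply), "world_from_camera" (4x4, takes a point from camera to world coordinates); the wrist camera has in their place "hand_eye" (4x4, takes a point from camera to tool coordinates, whose origin is the TCP and whose axes are the flange's). Camera axes: x right, y down, z forward; pixel columns grow to the right and rows downward; lengths in mm; the calibration is good to about 2 mm. A picture is of the moment at which its call begins: read the wrist's pose just before it. There is no depth.
- env.job_done(): hands the job in; it is judged then, once.
The state is a dict: "t": time; "joints": joint angles; "qvel": joint speeds; "tau": joint torques, N m; "eef_pos": TCP position; "tcp_rot": TCP orientation; "ft_force": force on the tool from outside, world axes, zero at the start; "moment": the same for the moment, N m; "opening": opening from 0.0 (shut) to 1.0 (fully open); "grip_force": force on a finger pad.
Only numpy, scipy, OpenCV 4.12 (cv2) and the standard library are available. Lean on these libraries where they do the work, as an engineer would, in place of code of your own. Each camera call takes 0.05 s, during which the arm holds its last target. There are 200 camera calls.

## Working session

There is one attempt and no reset: what is moved stays moved. The work goes in short steps, Python scripts to look and compute and a tool call to move; the robot and the scene stay as the last step left them, time stands still between calls to the robot, and variables do not carry over. Pictures are saved under pics/ and viewed, at most 10 in all, crops included, and the job is handed in when it is done.

Besides the shell and the picture viewer there is one more tool, called after "Request:" by a JSON object that holds its "api" and its "payload". arm_command: Moves the arm, as the interface text tells. Its arguments: {"type":"object","properties":{"targets":{"type":"array","items":{"type":"array","items":{"type":"number"}}}},"required":["targets"]}

```bash
mkdir -p pics; ls; cat > h.py <<'E'
import numpy as np, cv2, json
from cell import env
from scipy.spatial.transform import Rotation as R
def cam(n):
    s=env.state(); c=env.read_camera(n)
    if 'hand_eye' in c:
        T=np.eye(4); T[:3,:3]=R.from_euler('xyz',s['tcp_rot']).as_matrix(); T[:3,3]=s['eef_pos']
        c['world_from_camera']=T@np.array(c['hand_eye'])
    c['K']=np.array([[0,0,c['cx']],[0,0,c['cy']],[0,0,1.]]); c['K'][0,0]=c['K'][1,1]=c['frame'].shape[0]/2/np.tan(np.radians(c['vertical_fov'])/2)
    return c
def ray(c,uv):
    p=cv2.undistortPoints(np.array(uv,float).reshape(-1,1,2),c['K'],np.array([c['k1'],0,0,0,0.]))[:,0] if 0 else None
    q=(np.array(uv,float).reshape(-1,2)-[c['cx'],c['cy']])/c['K'][0,0]; x=q.copy()
    for _ in range(30): x=q/(1+c['k1']*(x**2).sum(1,keepdims=True))
    d=np.c_[x,np.ones(len(x))]; T=np.array(c['world_from_camera'])
    return T[:3,3],d@T[:3,:3].T
def onz(c,uv,z):
    o,d=ray(c,uv); return o+d*((z-o[2])/d[:,2])[:,None]
def proj(c,P):
    T=np.linalg.inv(c['world_from_camera']); p=np.array(P,float).reshape(-1,3)@T[:3,:3].T+T[:3,3]
    x=p[:,:2]/p[:,2:]; x=x*(1+c['k1']*(x**2).sum(1,keepdims=True)); return x*c['K'][0,0]+[c['cx'],c['cy']]
def save(c,n,k=1):
    cv2.imwrite('pics/'+n,cv2.resize(c['frame'][:,:,::-1],None,fx=k,fy=k))
E
sed -i '/undistortPoints/d' h.py
python3 - <<'E'
from h import *
for n in('scene','side','wrist'):
    c=cam(n); save(c,n+'0.png',1.4); print(n,c['vertical_fov'],c['k1'],np.round(c['world_from_camera'],3).tolist())
    np.savez('pics/'+n+'0.npz',**{k:np.array(v) for k,v in c.items()})
print(env.state())
E
```

```text
pics
scene 46.39917486897864 -0.003513112743181319 [[-0.229, 0.718, -0.657, 1611.108], [0.973, 0.169, -0.155, 226.376], [-0.0, -0.675, -0.737, 1162.927], [0.0, 0.0, 0.0, 1.0]]
side 56.076706975546166 0.030845538802152503 [[0.963, -0.131, 0.237, 370.559], [-0.27, -0.527, 0.806, -826.495], [0.019, -0.84, -0.542, 627.124], [0.0, 0.0, 0.0, 1.0]]
wrist 62.29491586346476 -0.0381851029193083 [[0.424, 0.867, 0.262, 190.732], [0.906, -0.406, -0.123, 601.97], [-0.0, 0.29, -0.957, 383.235], [0.0, 0.0, 0.0, 1.0]]
{'t': 0.15, 'joints': array([ 1.02740799e+00,  4.91406538e-01,  1.55931835e+00, -3.37734281e-06,
        1.09168076e+00, -1.05619659e-01]), 'qvel': array([-0.00160326, -0.00097506, -0.00068833, -0.00083723,  0.00146102,
        0.00016508]), 'tau': array([ 1.84092351e-03, -6.12896204e+01, -2.58282173e+01,  6.92677335e-02,
        4.72209847e-02, -1.26256236e-04]), 'eef_pos': array([264.84932609, 565.91462142, 214.20196589]), 'tcp_rot': array([-3.14078388e+00, -8.27287520e-05,  2.70382551e+00]), 'ft_force': array([ 0.3317556 ,  0.35512478, -0.39060911]), 'moment': array([-0.04397965,  0.02497697,  0.01964155]), 'grip_force': 0.0, 'opening': 0.9989432878814308}
```

View pics/scene0.png

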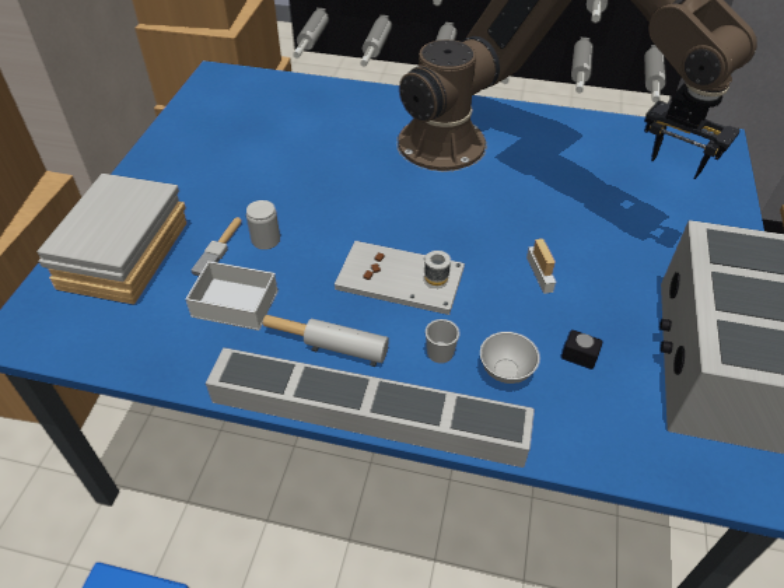

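View pics/side0.png

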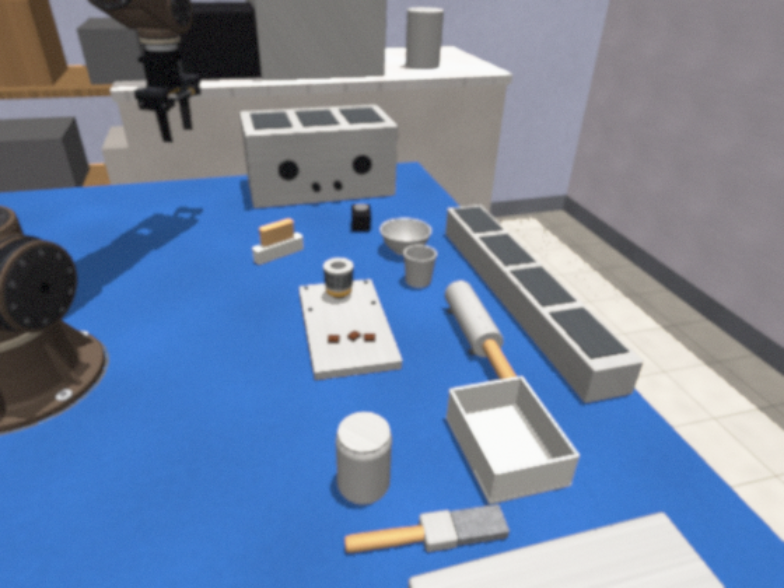

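The scene view (784-wide) shows the plate with corners at about (358,243), (336,278), (452,308) and (464,262). The three chips are near (375,265), the collar at (437,262) and the scraper at (542,265). The side view agrees: plate (350,330), chips y≈337, collar (339,275), scraper (278,243).

```bash
python3 - <<'E'
from h import *
L=lambda n:{k:v for k,v in np.load(f'pics/{n}0.npz',allow_pickle=True).items()}
for n,box,hb in(('scene',(225,165,345,230),(370,165,402,215)),('side',(205,190,295,275),(175,150,222,192))):
    c=L(n); f=c['frame'].astype(int)
    hsv=cv2.cvtColor(c['frame'],cv2.COLOR_RGB2HSV)
    def sub(m,b):
        o=np.zeros(m.shape,np.uint8); o[b[1]:b[3],b[0]:b[2]]=m[b[1]:b[3],b[0]:b[2]]; return o
    nb=sub(~((hsv[...,0]>95)&(hsv[...,0]<125)&(hsv[...,1]>110)),box)
    ct=max(cv2.findContours(nb,0,2)[0],key=cv2.contourArea)
    q=cv2.approxPolyDP(cv2.convexHull(ct),4,True)[:,0]
    print(n,'plate',q.tolist(),np.round(onz(c,q,20)[:,:2]).tolist())
    br=sub((f[...,0]-f[...,2]>35)&(f[...,0]<150),box)
    k,_,st,ce=cv2.connectedComponentsWithStats(br)
    for i in range(1,k):
        if st[i,4]>8: print(' brown',ce[i].round(1),st[i,4],onz(c,ce[i],27).round()[0,:2])
    hd=sub((hsv[...,0]>8)&(hsv[...,0]<25)&(hsv[...,1]>100)&(f[...,0]>150),hb)
    k,_,st,ce=cv2.connectedComponentsWithStats(hd)
    for i in range(1,k):
        if st[i,4]>20: print(' handle',ce[i].round(1),st[i],onz(c,ce[i],64).round()[0,:2])
    sb=sub(~((hsv[...,0]>95)&(hsv[...,0]<125)&(hsv[...,1]>110)),hb)
    ct=max(cv2.findContours(sb,0,2)[0],key=cv2.contourArea); 
    q=cv2.approxPolyDP(cv2.convexHull(ct),2,True)[:,0]; print(' scr',q.tolist(),onz(c,q,0).round()[:,:2].tolist(),onz(c,q,80).round()[:,:2].tolist())
c=L('scene');print('collar top',onz(c,np.array([[437,257]])/1.4,90))
c=L('side');print('collar top',onz(c,np.array([[339,266]])/1.4,90))
E
```

```text
scene plate [[253, 172], [316, 179], [331, 188], [321, 224], [239, 206]] [[467.0, -129.0], [451.0, 84.0], [481.0, 139.0], [641.0, 134.0], [627.0, -131.0]]
 brown [270.6 182.9] 23 [511. -57.]
 brown [267.8 190.8] 24 [548. -57.]
 brown [262.5 195.6] 26 [572. -68.]
 brown [311.2 201.1] 39 [560.  88.]
 handle [389.3 182.2] [383 172  13  16  28] [457. 318.]
 scr [[385, 170], [396, 186], [397, 201], [391, 209], [388, 209], [376, 184], [377, 176]] [[333.0, 305.0], [403.0, 347.0], [471.0, 355.0], [511.0, 339.0], [513.0, 329.0], [409.0, 281.0], [369.0, 281.0]] [[421.0, 299.0], [486.0, 339.0], [550.0, 346.0], [586.0, 331.0], [588.0, 322.0], [491.0, 277.0], [455.0, 277.0]]
side plate [[252, 190], [266, 201], [286, 262], [225, 270], [213, 205], [230, 190]] [[603.0, 190.0], [628.0, 118.0], [604.0, -155.0], [461.0, -147.0], [476.0, 134.0], [538.0, 206.0]]
 brown [241.6 209.2] 61 [548.  82.]
 brown [252.3 239.1] 28 [546. -59.]
 brown [263.4 240.5] 27 [571. -71.]
 brown [237.9 241.4] 27 [509. -60.]
 handle [197.4 161.6] [187 158  21   8  57] [459. 333.]
 scr [[207, 155], [216, 169], [216, 177], [183, 188], [180, 176], [185, 161]] [[509.0, 511.0], [524.0, 393.0], [515.0, 335.0], [403.0, 287.0], [400.0, 370.0], [427.0, 479.0]] [[491.0, 341.0], [504.0, 237.0], [496.0, 187.0], [399.0, 145.0], [396.0, 217.0], [419.0, 313.0]]
collar top [[545.05510643  84.65154117  90.        ]]
collar top [[550.74680519  79.13449233  90.        ]]
```

Request:
{"api": "arm_command", "payload": {"targets": [[-50,-25,0,-8,1],[-100,-51,0,-16,1],[-150,-76,0,-24,1],[-200,-102,0,-32,1],[-240,-123,0,-40,1]]}}

```text
t: 0.65
eef_pos: [414.4, 373.2, 214.6]
tcp_rot: [-3.142, -0.0, -2.886]
ft_force: [0.1, 0.2, 0.1]
opening: 0.998
grip_force: 0.0
```

```bash
python3 - <<'E'
from h import *
L=lambda n:{k:v for k,v in np.load(f'pics/{n}0.npz',allow_pickle=True).items()}
s=L('scene');d=L('side')
print('canister base',onz(s,np.array([[264,243]])/1.4,0),onz(d,np.array([[363,490]])/1.4,0))
print('tub corners',onz(s,np.array([[195,315],[268,325],[275,268]])/1.4,0),'roller end',onz(s,np.array([[268,322]])/1.4,30))
st=env.state();print(st['eef_pos'],st['tcp_rot'],st['joints'])
E
```

```text
canister base [[ 504.83250567 -346.96536417    0.        ]] [[ 488.31696941 -360.78263112    0.        ]]
tub corners [[ 756.7177624  -415.74470404    0.        ]
 [ 746.68483127 -248.49088814    0.        ]
 [ 579.0426262  -292.15553447    0.        ]] roller end [[ 761.16030644 -239.09216583   30.        ]]
[414.44717361 373.24496774 214.58831713] [-3.14155855e+00 -9.62258924e-05 -2.88600534e+00] [ 6.14706120e-01  3.95592339e-01  1.72568587e+00  2.22118046e-06
  1.02041651e+00 -1.21167869e+00]
```

```bash
python3 - <<'E'
from h import *
c=cam('wrist'); save(c,'wrist1.png',1.4)
f=c['frame'].astype(int); hsv=cv2.cvtColor(c['frame'],cv2.COLOR_RGB2HSV)
hd=((hsv[...,0]>8)&(hsv[...,0]<25)&(hsv[...,1]>90)&(f[...,0]>140)).astype(np.uint8)
wh=((hsv[...,1]<45)&(f.sum(2)>400)).astype(np.uint8)
for n,m,z in(('handle',hd,80),('white',wh,36)):
    for t in sorted(cv2.findContours(m,0,2)[0],key=cv2.contourArea)[-3:]:
        if cv2.contourArea(t)<200: continue
        w=onz(c,t[:,0],z)[:,:2].astype(np.float32); print(n,cv2.contourArea(t),t[:,0].mean(0).round(),cv2.minAreaRect(w))
E
```

```text
handle 537.5 [212. 211.] ((452.13336181640625, 317.3582763671875), (77.1229476928711, 18.83175277709961), 25.984691619873047)
white 846.0 [221. 201.] ((453.6956481933594, 317.4535827636719), (119.98896789550781, 24.729827880859375), 24.5643253326416)
white 4517.5 [ 29. 214.] ((531.0256958007812, 122.10647583007812), (131.9110565185547, 62.92026901245117), 1.0452654361724854)
```

View pics/wrist1.png

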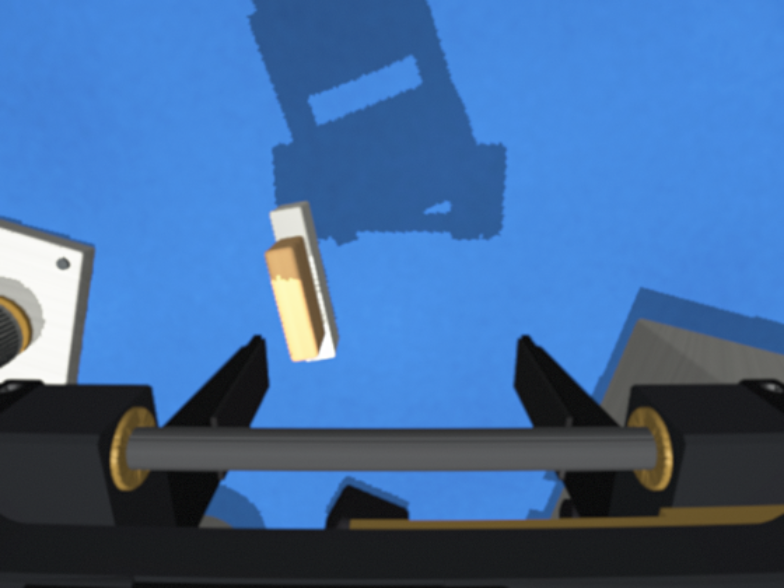

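The wrist view shows the scraper at (300,285). It measures 120 x 25 at (453,317), yaw 25°, which matches its given size. The plate corner is at left, and the fingers are clear.

Request:
{"api": "arm_command", "payload": {"targets": [[-12,-32,0,-5,1],[-23,-64,30,-10.4,1],[-23,-64,75,-10.4,1],[-23,-64,120,-10.4,1],[-23,-64,150,-10.4,1]]}}

```text
t: 1.2
eef_pos: [451.0, 317.8, 62.0]
tcp_rot: [-3.142, -0.002, -2.711]
ft_force: [-0.1, -0.2, 0.5]
opening: 0.998
grip_force: 0.0
```

Request:
{"api": "arm_command", "payload": {"targets": [[0,0,12,0,1],[0,0,21,0,1],[0,0,21,0,1]]}}

```text
t: 1.5
eef_pos: [451.8, 318.8, 43.6]
tcp_rot: [3.142, -0.0, -2.71]
ft_force: [-0.0, 0.4, 0.1]
opening: 1.001
grip_force: 0.0
```

Request:
{"api": "arm_command", "payload": {"targets": [[0,0,0,0,0],[0,0,0,0,0],[0,0,0,0,0],[0,0,0,0,0],[0,0,0,0,0]]}}

```text
t: 2.0
eef_pos: [451.8, 318.7, 44.0]
tcp_rot: [3.142, 0.001, -2.71]
ft_force: [0.0, -0.3, 0.2]
opening: 0.632
grip_force: 0.0
```

Request:
{"api": "arm_command", "payload": {"targets": [[0,0,0,0,0],[0,0,0,0,0],[0,0,0,0,0],[0,0,0,0,0],[0,0,0,0,0]]}}

```text
t: 2.5
eef_pos: [451.7, 318.6, 43.6]
tcp_rot: [-3.142, -0.0, -2.71]
ft_force: [0.4, -0.9, -0.2]
opening: 0.218
grip_force: 1.8
```

Request:
{"api": "arm_command", "payload": {"targets": [[0,0,0,0,0],[0,0,0,0,0],[0,0,0,0,0]]}}

```text
t: 2.8
eef_pos: [451.7, 318.6, 43.6]
tcp_rot: [3.142, 0.0, -2.71]
ft_force: [0.1, 0.0, -0.1]
opening: 0.211
grip_force: 30.0
```

Request:
{"api": "arm_command", "payload": {"targets": [[0,0,-40,0,0],[0,0,-80,0,0],[0,0,-120,0,0],[4,-30,-130,4,0],[10,-75,-130,8,0]]}}

```text
t: 3.3
eef_pos: [474.3, 247.1, 175.7]
tcp_rot: [3.141, 0.004, -2.849]
ft_force: [0.8, -1.1, -2.5]
opening: 0.21
grip_force: 30.0
```

Request:
{"api": "arm_command", "payload": {"targets": [[6,-48,0,5,0],[12,-95,0,10,0],[18,-143,0,14,0],[24,-190,0,17,0],[28,-226,0,17,0]]}}

```text
t: 3.8
eef_pos: [512.1, 19.4, 173.6]
tcp_rot: [3.142, -0.0, 3.134]
ft_force: [0.1, -0.3, -1.9]
opening: 0.209
grip_force: 30.0
```

```bash
python3 - <<'E'
from h import *
c=cam('wrist'); save(c,'wrist2.png',1.4); np.savez('pics/wrist2.npz',**{k:np.array(v) for k,v in c.items()})
st=env.state();print(st['eef_pos'],st['tcp_rot'],st['joints'],st['grip_force'])
E
```

```text
[513.26009862  15.92219872 173.55807059] [-3.14042455e+00  6.60545319e-04  3.13392502e+00] [-9.70867691e-02  3.84266339e-01  1.87800078e+00 -1.43468692e-03
  8.78563819e-01 -1.65929980e+00] 29.999502897262573
```

View pics/wrist2.png

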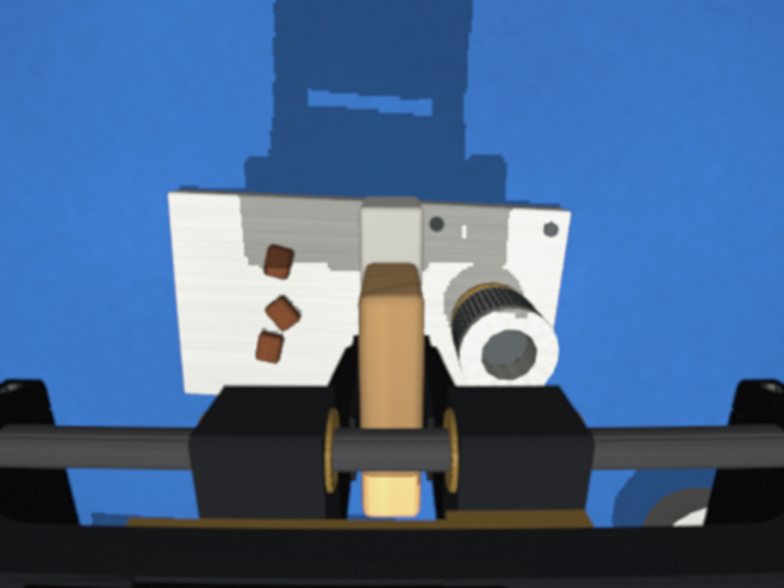

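The wrist view shows the plate with its free end on the left, corners (168,192) and (185,393), and right corner (570,211). Chips are at (279,261), (283,313) and (270,347). The collar's top is at (509,345), and the scraper is held straight.

```bash
python3 - <<'E'
from h import *
c={k:v for k,v in np.load('pics/wrist2.npz',allow_pickle=True).items()}
P=onz(c,np.array([[168,192],[185,393],[570,211]])/1.4,20)
print('plate',P.round(1).tolist()); e=P[2]-P[0]; print('len',np.linalg.norm(e),'yaw',np.degrees(np.arctan2(e[1],e[0]))-90,'width',np.linalg.norm(P[1]-P[0]))
f=c['frame'].astype(int); m=((f[...,0]-f[...,2]>30)&(f[...,0]<170)).astype(np.uint8)
k,_,st,ce=cv2.connectedComponentsWithStats(m)
for i in range(1,k):
    if 150<st[i,4]<800 and ce[i][0]<230: print('chip',ce[i]*1.4,st[i,4],onz(c,ce[i],27).round(1)[0,:2])
w=onz(c,np.array([[460,350],[558,345],[508,308]])/1.4,90);print('collar L,R,top',w.round(1).tolist())
# collar top rim circle: white pixels above x>455/1.4
wh=(f.sum(2)>600).astype(np.uint8); wh[:,:322]=0; wh[:216]=0; wh[276:]=0; wh[:,402:]=0
dk=((f.sum(2)<420)&(f.sum(2)>150)).astype(np.uint8); 
n,l,st,ce=cv2.connectedComponentsWithStats(dk)
i=l[int(355/1.4),int(509/1.4)];print('bore',st[i],ce[i]*1.4,onz(c,ce[i],82))
E
```

```text
plate [[461.8, -126.0, 20.0], [610.4, -134.2, 20.0], [476.6, 140.4, 20.0]]
len 266.8690812662854 yaw -3.1690041919949863 width 148.8251993809234
chip [277.36704545 261.80795455] 352 [508.2 -55.1]
chip [281.71612903 313.59178886] 341 [545.1 -54.9]
chip [268.30094637 347.33249211] 317 [570.4 -66.3]
collar L,R,top [[544.8, 59.6, 90.0], [542.3, 115.2, 90.0], [519.9, 85.3, 90.0]]
bore [ 344  236   39   35 1067] [508.60281162 354.20131209] [[551.45054613  89.53574123  82.        ]]
```

Request:
{"api": "arm_command", "payload": {"targets": [[-15,-10,20,2.8,0],[-30,-19,50,2.8,0],[-30,-19,80,2.8,0],[-30,-19,102,2.8,0],[-30,-19,102,2.8,0]]}}

```text
t: 4.35
eef_pos: [540.6, 2.8, 69.1]
tcp_rot: [3.141, -0.005, 3.087]
ft_force: [-0.1, -0.3, -1.4]
opening: 0.208
grip_force: 30.0
```

Request:
{"api": "arm_command", "payload": {"targets": [[0,0,3,0,0],[0,0,5,0,0],[0,0,5,0,0]]}}

```text
t: 4.65
eef_pos: [542.4, 2.7, 67.5]
tcp_rot: [3.142, 0.001, 3.088]
ft_force: [0.2, -0.9, -1.4]
opening: 0.206
grip_force: 30.0
```

Request:
{"api": "arm_command", "payload": {"targets": [[0,-6,3,0,0],[0,-20,3.3,0,0],[0,-36,3.3,0,0],[0,-52,3.3,0,0],[0,-68,3.3,0,0]]}}

```text
t: 5.15
eef_pos: [538.4, -67.0, 63.6]
tcp_rot: [3.141, 0.001, 3.087]
ft_force: [0.9, 3.0, 4.1]
opening: 0.209
grip_force: 30.0
```

Request:
{"api": "arm_command", "payload": {"targets": [[0,-15,0,0,0],[0,-30,0,0,0],[0,-45,0,0,0],[0,-60,0,0,0],[0,-75,0,0,0]]}}

```text
t: 5.65
eef_pos: [534.3, -141.4, 63.6]
tcp_rot: [3.141, 0.0, 3.087]
ft_force: [-0.2, 4.1, 5.0]
opening: 0.209
grip_force: 30.0
```

Request:
{"api": "arm_command", "payload": {"targets": [[0,-12,0,0,0],[0,-24,0,0,0],[0,-36,0,0,0],[0,-48,0,0,0],[0,-52,0,0,0]]}}

```text
t: 6.15
eef_pos: [531.4, -193.4, 63.1]
tcp_rot: [-3.142, -0.0, 3.087]
ft_force: [0.2, -0.2, -1.7]
opening: 0.217
grip_force: 30.0
```

```bash
python3 - <<'E'
from h import *
c=cam('side'); c2=cam('scene')
a=cv2.resize(c['frame'][180:330,150:350],(560,420)); b=cv2.resize(c2['frame'][130:250,190:350],(560,420))
cv2.imwrite('pics/sw.png',cv2.resize(np.hstack([a,b])[:,:,::-1],(800,300)))
print(env.state()['eef_pos'])
E
```

```text
[ 531.42821773 -192.63245293   63.10623789]
```

View pics/sw.png

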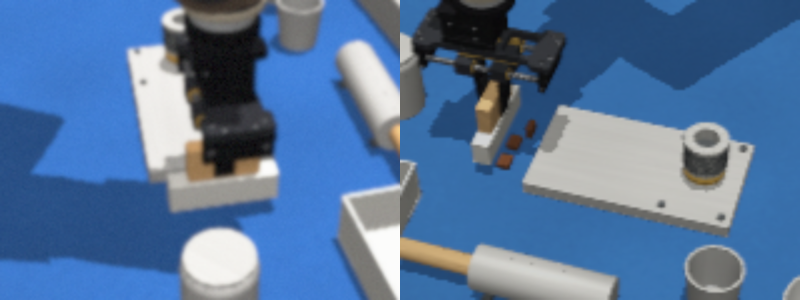

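The chips lie on the bench between the plate's end and the scraper, at about (505–530,145) in the right half. The plate is clear. Next I carry the scraper over to free bench on the left.

Request:
{"api": "arm_command", "payload": {"targets": [[0,0,-40,0,0],[0,0,-80,0,0],[0,0,-112,0,0],[5,30,-112,0,0],[12,75,-112,0,0]]}}

```text
t: 6.75
eef_pos: [523.9, -116.7, 176.2]
tcp_rot: [-3.141, 0.002, 3.086]
ft_force: [-0.1, 0.2, -1.6]
opening: 0.21
grip_force: 30.0
```

Request:
{"api": "arm_command", "payload": {"targets": [[7,45,0,0,0],[15,90,0,0,0],[22,135,0,0,0],[30,180,0,0,0],[37,225,0,0,0]]}}

```text
t: 7.25
eef_pos: [497.9, 112.3, 175.4]
tcp_rot: [3.141, 0.0, 3.088]
ft_force: [1.0, 0.4, -2.1]
opening: 0.209
grip_force: 30.0
```

Request:
{"api": "arm_command", "payload": {"targets": [[7,45,0,0,0],[15,90,0,0,0],[22,130,0,0,0],[27,159,0,0,0],[27,159,0,0,0]]}}

```text
t: 7.75
eef_pos: [479.2, 273.7, 175.1]
tcp_rot: [3.141, -0.0, 3.092]
ft_force: [0.5, -0.0, -1.3]
opening: 0.208
grip_force: 30.0
```

Request:
{"api": "arm_command", "payload": {"targets": [[0,0,40,0,0],[0,0,80,0,0],[0,0,105,0,0],[0,0,120,0,0],[0,0,120,0,0]]}}

```text
t: 8.25
eef_pos: [479.3, 269.6, 53.5]
tcp_rot: [-3.14, -0.004, 3.088]
ft_force: [-0.1, 0.9, -1.5]
opening: 0.21
grip_force: 30.0
```

Request:
{"api": "arm_command", "payload": {"targets": [[0,0,5,0,0],[0,0,8,0,0],[0,0,9.5,0,0],[0,0,10.5,0,0],[0,0,10.5,0,0]]}}

```text
t: 8.75
eef_pos: [480.5, 270.4, 45.1]
tcp_rot: [3.141, 0.0, 3.088]
ft_force: [0.9, -0.6, -1.7]
opening: 0.209
grip_force: 30.0
```

Request:
{"api": "arm_command", "payload": {"targets": [[0,0,1,0,0],[0,0,1.8,0,0],[0,0,2,0,0],[0,0,2,0,0]]}}

```text
t: 9.15
eef_pos: [480.5, 270.4, 43.6]
tcp_rot: [3.141, 0.001, 3.088]
ft_force: [-1.1, -1.9, 8.6]
opening: 0.209
grip_force: 30.0
```

Contact with the bench, so I release.

Request:
{"api": "arm_command", "payload": {"targets": [[0,0,0,0,1],[0,0,0,0,1],[0,0,0,0,1],[0,0,0,0,1],[0,0,0,0,1]]}}

```text
t: 9.65
eef_pos: [480.4, 270.4, 42.8]
tcp_rot: [3.142, -0.0, 3.088]
ft_force: [-0.5, -1.0, -0.2]
opening: 0.575
grip_force: 0.0
```

Request:
{"api": "arm_command", "payload": {"targets": [[0,0,0,0,1],[0,0,0,0,1],[0,0,-20,0,1],[0,0,-60,0,1],[0,0,-110,0,1]]}}

```text
t: 10.15
eef_pos: [479.6, 270.0, 152.8]
tcp_rot: [-3.14, -0.003, 3.088]
ft_force: [0.6, 0.1, 0.4]
opening: 0.978
grip_force: 0.0
```

Request:
{"api": "arm_command", "payload": {"targets": [[0,0,-25,0,1],[0,0,-50,0,1],[0,0,-50,0,1],[0,0,-50,0,1]]}}

```text
t: 10.55
eef_pos: [480.3, 270.3, 202.8]
tcp_rot: [3.141, 0.0, 3.088]
ft_force: [0.7, 0.1, 0.7]
opening: 0.998
grip_force: 0.0
```

Request:
{"api": "arm_command", "payload": {"targets": [[-19,-44,0,0,1],[-38,-88,0,0,1],[-58,-132,0,0,1],[-78,-178,0,0,1],[-78,-178,0,0,1]]}}

```text
t: 11.05
eef_pos: [549.9, 83.7, 201.1]
tcp_rot: [-3.141, -0.002, 3.083]
ft_force: [-0.2, 1.0, -0.4]
opening: 0.998
grip_force: 0.0
```

Request:
{"api": "arm_command", "payload": {"targets": [[0,0,0,0,1],[0,0,0,0,1]]}}

```text
t: 11.25
eef_pos: [548.1, 89.2, 201.9]
tcp_rot: [3.141, -0.002, 3.088]
ft_force: [0.3, 0.2, 0.5]
opening: 1.001
grip_force: 0.0
```

```bash
python3 - <<'E'
from h import *
c=cam('wrist'); save(c,'wrist3.png',1.4); np.savez('pics/wrist3.npz',**{k:np.array(v) for k,v in c.items()})
st=env.state();print(st['eef_pos'],st['tcp_rot'],st['joints'],proj(c,[[548.5,88.5,90]])*1.4)
E
```

```text
[548.09594878  89.48622269 202.20048364] [ 3.14150288e+00 -1.20954937e-03  3.08899007e+00] [ 4.27951233e-02  4.06265048e-01  1.74572093e+00  2.44570244e-04
  9.90802188e-01 -1.47553272e+00] [[387.46110823 282.04977039]]
```

View pics/wrist3.png

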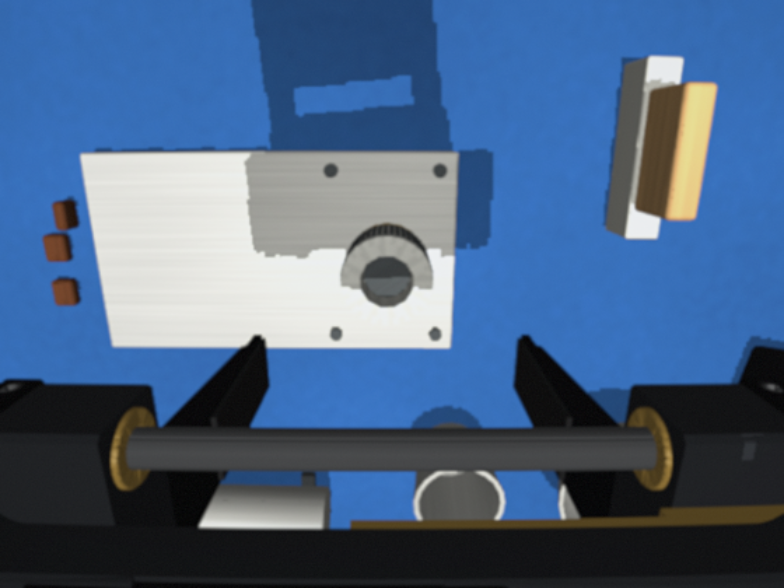

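The view shows the scraper standing at right, the chips on the bench at left (60,215–290) and the collar at (387,281). The collar is where predicted and directly below the TCP. I descend and grip.

Request:
{"api": "arm_command", "payload": {"targets": [[0,0,40,0,1],[0,0,80,0,1],[0,0,115,0,1],[0,0,135,0,1],[0,0,141,0,1]]}}

```text
t: 11.8
eef_pos: [547.3, 89.7, 59.7]
tcp_rot: [-3.141, -0.004, 3.09]
ft_force: [-0.1, -0.1, 0.3]
opening: 0.996
grip_force: 0.0
```

Request:
{"api": "arm_command", "payload": {"targets": [[0,0,0,0,1],[0,0,0,0,0.5],[0,0,0,0,0],[0,0,0,0,0],[0,0,0,0,0]]}}

```text
t: 12.3
eef_pos: [548.9, 88.4, 62.5]
tcp_rot: [3.141, 0.001, 3.088]
ft_force: [-0.5, 0.6, -0.1]
opening: 0.722
grip_force: 0.0
```

Request:
{"api": "arm_command", "payload": {"targets": [[0,0,0,0,0],[0,0,0,0,0],[0,0,0,0,0],[0,0,0,0,0],[0,0,0,0,0]]}}

```text
t: 12.8
eef_pos: [548.8, 87.5, 62.2]
tcp_rot: [-3.141, 0.0, 3.088]
ft_force: [-0.9, -7.8, 4.2]
opening: 0.585
grip_force: 30.0
```

Request:
{"api": "arm_command", "payload": {"targets": [[0,-0.9,0.5,0,0],[0,-0.9,1,0,0],[0,-0.9,1.5,0,0],[0,-0.9,1.5,0,0]]}}

```text
t: 13.2
eef_pos: [549.0, 87.4, 61.7]
tcp_rot: [3.142, 0.001, 3.088]
ft_force: [-4.3, -0.9, 16.5]
opening: 0.585
grip_force: 30.0
```

Request:
{"api": "arm_command", "payload": {"targets": [[0.4,0,0,4,0],[0.4,0,0,8,0],[0.4,0,0,12,0],[0.4,0,0,15,0],[0.4,0,0,17,0]]}}

```text
t: 13.7
eef_pos: [549.3, 87.1, 61.8]
tcp_rot: [3.141, 0.003, 2.79]
ft_force: [-1.2, -4.2, 14.8]
opening: 0.589
grip_force: 30.0
```

```bash
python3 -c "
from h import *
s=env.state();print(s['moment'],s['tcp_rot'],s['ft_force'],s['eef_pos'])"
```

```text
[-0.82150884  0.14377383  0.2385504 ] [3.14104372e+00 3.04784881e-03 2.78958220e+00] [-1.16592241 -4.15748569 14.81053463] [549.31780935  87.06636123  61.77006039]
```

Request:
{"api": "arm_command", "payload": {"targets": [[0,0,0,2.5,0],[0,0,0,5,0],[0,0,0,7.5,0],[0,0,0,10,0]]}}

```text
t: 14.1
eef_pos: [549.3, 87.0, 61.6]
tcp_rot: [3.141, 0.003, 2.615]
ft_force: [-0.3, -6.0, 11.4]
opening: 0.589
grip_force: 30.0
```

Request:
{"api": "arm_command", "payload": {"targets": [[0,0,0,2.5,0],[0,0,0,5,0],[0,0,0,7.5,0]]}}

```text
t: 14.4
eef_pos: [549.2, 86.9, 61.2]
tcp_rot: [3.14, 0.002, 2.484]
ft_force: [-0.2, -4.2, 2.7]
opening: 0.585
grip_force: 30.0
```

The push force dropped at about 34° of turn, so I test pushing down.

Request:
{"api": "arm_command", "payload": {"targets": [[0,0,1,0,0],[0,0,2,0,0],[0,0,2,0,0]]}}

```text
t: 14.7
eef_pos: [548.6, 87.2, 59.6]
tcp_rot: [3.141, 0.001, 2.486]
ft_force: [-3.4, -4.4, 15.8]
opening: 0.585
grip_force: 30.0
```

Request:
{"api": "arm_command", "payload": {"targets": [[0,0,0,1.5,0],[0,0,0,3,0],[0,0,0,3,0]]}}

```text
t: 15.0
eef_pos: [548.2, 86.9, 58.9]
tcp_rot: [-3.141, 0.0, 2.433]
ft_force: [-1.7, -6.8, 6.1]
opening: 0.586
grip_force: 30.0
```

```bash
python3 -c "
from h import *
s=env.state();print(s['moment'],s['tcp_rot'],s['ft_force'],s['eef_pos'])
c=cam('wrist'); save(c,'w4.png',1.4); c=cam('side'); f=c['frame'][165:235,205:275]
cv2.imwrite('pics/s4.png',cv2.resize(f[:,:,::-1],(560,560),interpolation=2))"
```

```text
[-1.52360849  0.36097223 -0.38533573] [-3.14109880e+00  4.50435001e-04  2.43273236e+00] [-1.66012299 -6.84808457  6.1435261 ] [548.16292242  86.85078141  58.85093454]
```

View pics/w4.png

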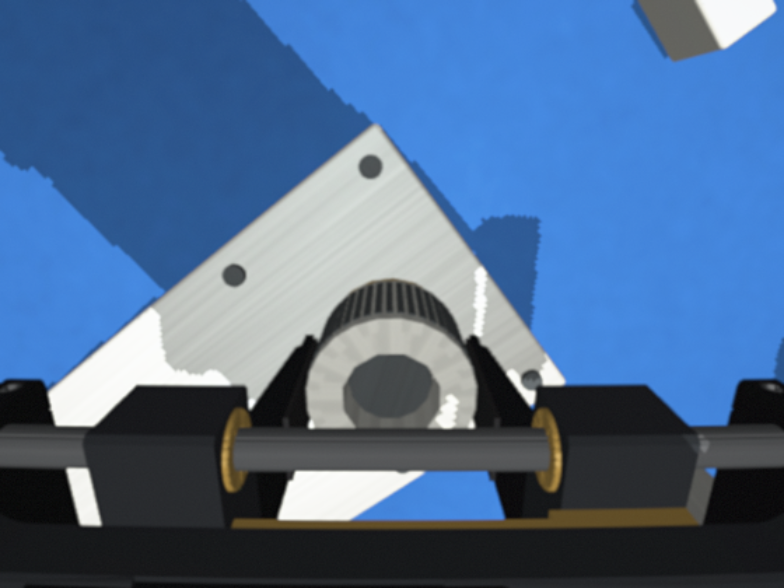

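The wrist view shows the collar held centrally (rim 306–476). The post top still lies about 12 mm below the rim, so it is not home. I keep turning with the push.

Request:
{"api": "arm_command", "payload": {"targets": [[0,0,1,0,0],[0,0,2,0,0],[0,0,2,0,0]]}}

```text
t: 15.4
eef_pos: [547.9, 86.9, 56.8]
tcp_rot: [-3.141, -0.0, 2.433]
ft_force: [-2.7, -6.8, 6.0]
opening: 0.586
grip_force: 30.0
```

```bash
python3 -c "
from h import *
s=env.state();print(s['moment'],s['tcp_rot'],s['ft_force'],s['eef_pos'])"
```

```text
[-1.27623842  0.60750925 -0.47346004] [-3.14083624e+00 -2.73123159e-04  2.43303502e+00] [-2.74871748 -6.81702168  5.99305474] [547.86188487  86.92222743  56.81829555]
```

The collar is going down without extra force, so the keyway is in. I centre it a little and keep pressing.

Request:
{"api": "arm_command", "payload": {"targets": [[-0.2,-0.6,1,1,0],[-0.2,-0.6,2,2,0],[-0.2,-0.6,3,2,0],[-0.2,-0.6,4,2,0],[-0.2,-0.6,4,2,0]]}}

```text
t: 15.9
eef_pos: [547.9, 86.9, 52.2]
tcp_rot: [-3.141, -0.0, 2.399]
ft_force: [-0.8, -2.8, 2.3]
opening: 0.59
grip_force: 30.0
```

```bash
python3 -c "
from h import *
s=env.state();print(s['moment'],s['tcp_rot'],s['ft_force'],s['eef_pos'])"
```

```text
[-0.54904249  0.19473585 -0.08119098] [-3.14131158e+00 -2.19606214e-04  2.39886670e+00] [-0.75916281 -2.80925273  2.33592596] [547.89672627  86.8600947   52.17397845]
```

Request:
{"api": "arm_command", "payload": {"targets": [[0,-0.3,1.5,0.5,0],[0,-0.3,3,0.5,0],[0,-0.3,4.5,0.5,0],[0,-0.3,6,0.5,0],[0,-0.3,6,0.5,0]]}}

```text
t: 16.4
eef_pos: [547.9, 86.8, 46.2]
tcp_rot: [3.141, 0.0, 2.39]
ft_force: [-0.7, -0.6, 3.3]
opening: 0.585
grip_force: 30.0
```

Request:
{"api": "arm_command", "payload": {"targets": [[0,0,1,0,0],[0,0,2,0,0],[0,0,2.5,0,0],[0,0,2.5,0,0]]}}

```text
t: 16.8
eef_pos: [547.9, 86.9, 44.4]
tcp_rot: [3.141, 0.0, 2.39]
ft_force: [-3.3, -2.1, 13.7]
opening: 0.584
grip_force: 30.0
```

```bash
python3 -c "
from h import *
s=env.state();print(s['moment'],s['tcp_rot'],s['ft_force'],s['eef_pos'])
c=cam('wrist'); b=c['frame'][180:330,180:380]; print(proj(c,[[547.9,86.9,74],[547.9,86.9,72]]))
cv2.imwrite('pics/s5.png',cv2.resize(b[:,:,::-1],(800,600),interpolation=2))"
```

```text
[-0.14119941  0.53602063  0.00876245] [3.14103608e+00 4.05311870e-04 2.38983027e+00] [-3.32386895 -2.14249386 13.7224065 ] [547.94729031  86.85458126  44.44318368]
[[276.80655854 289.64942418]
 [276.82757862 287.37530386]]
```

View pics/s5.png

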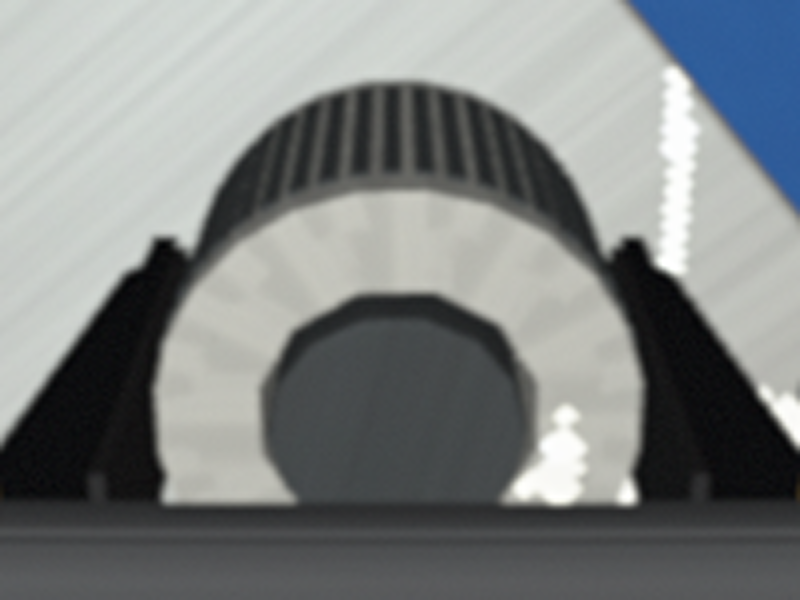

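The crop shows the post's near side as a dark band (rows 294–318) above the rim, so the post now stands about 2 mm proud. The sharp force rise at the 18 mm drop says the same: the collar is home. I add a small push for margin and hold.

Request:
{"api": "arm_command", "payload": {"targets": [[0,0,0.4,0,0],[0,0,0.4,0,0],[0,0,0.4,0,0],[0,0,0.4,0,0],[0,0,0.4,0,0]]}}

```text
t: 17.35
eef_pos: [547.9, 86.8, 44.4]
tcp_rot: [3.141, 0.001, 2.39]
ft_force: [-4.6, -1.5, 17.1]
opening: 0.588
grip_force: 30.0
```

```bash
python3 -c "
from h import *
s=env.state();print(s['ft_force'],s['eef_pos'],s['grip_force'])
print(env.job_done())"
```

```text
[-4.6305934  -1.51192974 17.14869669] [547.9377367   86.82556503  44.37746249] 30.011302586826787
the job is handed in; nothing more can be done
None
```

I handed the job in at about 17 s with the collar gripped and pushed home at about 17 N (post seen proud of its top), all three chips on the bench, and the scraper set down left of the plate; the hand-in gave no verdict.

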